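# Set an angle bracket to the scribed line under a bench drill and clamp it

## Task

Set up the brass angle bracket for drilling: keeping it flat on the drill's table and square along the fence, slide it under the drill until its leading edge lies on the line scribed across the table (nothing stops it there). Then press the toggle clamp's handle fully down so that its rubber foot locks the bracket in that place. Leave the loupe, the tin and the screwdriver where they lie.

Things in the scene. Friction and masses are not known exactly. Their poses are not given: they have to be found in the camera images.
- drill: Small bench drill, fixed to the bench, column on the far side from the robot. Grey base 250 mm (x) x 320 mm (y -175 to +145), bright table face 30 mm above the bench. Origin on the bench below the table; x along the fence in the feed direction, +y towards the operator (away from the column), z up. Column (34 mm) at x 8, y -118 mm with motor behind. The clamp stands on the +y side.
- fence (a point): Start (-x end) of the fence's guiding face, on the table face, at the drill's x -115, y -35 mm. The fence is a steel bar 12 mm high, 12 mm wide, 230 mm long, parallel to the drill's x, on the column side of the bracket. It guides sideways only.
- head (a point): Middle of the lower edge of the drill head on its infeed (-x) side: at the drill's x -20, y 0, 115 mm above the table face. The head overhangs x -24 to +40, y +35 mm to beyond the column. Under it, at x 8, y 0: chuck (30 mm diameter, underside 62 mm above the table face) and bit (tip 42 mm above it). To push the bracket home below it, a gripper must lean back 25 to 45 degrees, its body to -x.
- line (a point): Point on the scribed line, on the table face (30 mm above the bench), at the drill's x 85, y +5 mm, straight ahead of the bracket's middle when that touches the fence. The line is a thin dark scratch 1.5 mm wide along the drill's y, from y -35 to +95 mm. Axes as the drill's.
- bracket: Loose L-shaped brass angle bracket, about 400 g, flat on the table face by the fence. Flat leg 100 (x) x 80 (y) x 5 mm; at its rear (-x) end an upturned leg 4 mm thick, 80 mm wide, rises to 31 mm; its rear face is at x -50 mm. Origin: centre of the underside; x towards the leading edge. It starts 40 to 90 mm short of the line, 1 to 2.5 mm off the fence, nearly square.
- edge (a point): Middle of the bracket's leading edge, on its underside (bracket's x = +50 mm). It must come to lie on the line.
- clamp (a joint): Handle of the toggle clamp, rad: 0 = handle fully down, level and locked, arm down (it snaps over centre at 0.06); starts open at 0.62 to 0.78, arm raised. Pressing down on the handle's grip turns it about clamp_pivot to its stop at 0, and its linkage swings the arm down over the table. It stays where it is left. Pressing takes about 2 to 10 N at the grip, most just before it locks.
- clamp_pivot (a point): Pivot of the clamp handle, at the drill's x 50, y +119 mm, 36 mm above the table face. The handle turns in the drill's y-z plane; closed it points to the drill's +y (towards the robot).
- clamp_grip (a point): Point on the centre line of the handle's black round grip (18 mm diameter), 78 mm from clamp_pivot; the grip runs from 27 to 93 mm from the pivot. At joint value a the point lies 78 mm x cos(a) towards the drill's +y from the pivot and 78 mm x sin(a) above it (within 2 mm).
- clamp_foot: Black sprung rubber foot, 13 mm diameter, under the end of the clamp arm. Closed, it presses on the flat leg at the drill's x 50, y +19 mm with about 6 N. (This body's origin lies on the arm's pivot, 66 mm from the foot.)
- loupe: Bystander: black eyepiece, 38 mm diameter, 30 mm high, on the bench beside the drill, past the line. Origin at the centre of its underside.
- tin: Bystander: round aluminium tin, 63 mm diameter, 24 mm high, on the bench beside the drill, past the line. Origin at the centre of its underside.
- driver: Bystander: screwdriver, 130 mm long, lying on the bench beside the drill, past the line. Origin near its middle, x towards the tip.
Things that resemble listed ones, but are neither listed nor needed, are in the scene too. Leave any blue, green or orange look-alike of the bracket alone.

How it is judged:
By the outcome, as a careful person would: the job done as asked, in the order asked, and still so for the second after the job is handed in, with the robot touching nothing.
It also fails if it takes over 51 s, if anything falls off the work surface, if the arm or the gripper's body presses on something with over 40 N, if the wrist force passes 120 N, or if a joint passes its speed limit or range.

## Robot

A 6-joint arm with a two-finger parallel gripper is mounted at the origin on the work surface. World frame = base frame: x ahead of the robot, y to its left, z up, the work surface at z = 0. Lengths are in m, angles in rad, forces in N, time in s.
With the tool pointing down it reaches from about 0.4 to 0.825 m from the base axis. Payload 7 kg.
Tool frame: the origin (TCP) lies on the centre line of the jaws, within the pads' length; the fingertips stand 19 mm ahead of it and the grasp point (between the pads) is the TCP; z points along the fingers, y is the line along which they close (so a half turn about z gives the same grasp; the last joint's range is limited). The gripper opens to 88 mm and grips with 3 to 60 N. Pads are 19 mm wide; open, the fingers measure 130 mm over their backs; the gripper's body (78 mm by 193 mm) begins 47 mm behind the grasp point.
Start: joints at [-0.817, 0.359, 0.012, 0, -1.224, -0.288], TCP at [0.303, -0.603, 0.208] pointing down, gripper open.
Joint ranges: [-3.07, 3.07], [-1.43, 2.12], [-1.02, 1.25], [-3.03, 1.67], [-3.05, -0], [-3.03, 3.03]. Speed limits (rad/s): [2.39, 2.39, 3.01, 3.14, 3.14, 3.14].

## Interface

Orientations are given as [roll, pitch, yaw] about the fixed x, y, z axes, in that order (R = Rz(yaw) Ry(pitch) Rx(roll)).
In Python, from workcell import env gives the robot as it stands.
- The arm moves only by the tool move_arm, never from a script. Its argument "steps" is text: rows parted by semicolons, each of 7 numbers parted by spaces: the shift along the world's x, y, z in units of 0.15 m (1.0 is 0.15 m), then the turn, a rotation vector about the world's x, y, z in units of pi/4 rad (1.0 is pi/4 rad), then the opening, from 0 (shut) to 1 (fully open). A call has 1 to 12 rows; each row is the pose to reach, as a shift and turn from the pose commanded when the call began; what a row does not reach only later rows make up. A row lasts 1/10 s, in which the tool goes at most 50 mm and 8.59 degrees, less where a joint would pass 70% of its speed; a pose out of reach is approached as far as the arm can. A call with a number of a shift or a turn outside -1 to 1 is refused whole. A call with a gripper value outside its range is refused whole. The fingers move at their own pace and stop on an object; "squeeze" is the grip in N (left out, the last holds). Time passes only in rows, so rows that repeat a pose let the fingers close. It gives the time, the measured TCP pose, the force, the opening and the grip force at its end, in the units of the state.
- env.read_state(): the state, without advancing time (a new reading comes with each control period).
- env.get_image(name): name is "scene" or "top" or "wrist"; returns a dict with "image" (400x640x3 uint8, red, green, blue), "fov_y" (degrees; the focal length in pixels is half the picture's height over the tangent of half this angle, whatever the lens; pixels are square), "cx", "cy" (the principal point, pixels), "camera_from_world" (4x4, takes a point from world to camera coordinates). Camera axes: x right, y down, z forward; pixel columns grow to the right and rows downward; lengths in m; the calibration is good to about 2 mm. The wrist camera is an equidistant fisheye: a pixel r from the principal point sees the ray r / f radians off the axis. A picture is of the moment at which its call begins. There is no depth.
- env.sign_off(): hands the job in; it is judged then, once.
Trained networks look in the newest picture that a camera, given by its name, has taken for a name from the list of things; names that differ only in an ending like _2 or _b are one class to them, and where a whole thing is asked for, a point or a joint stands for the part that bears it (a point fixed in the world has none). Each returns a list of dicts, best first, with "p" (0 to 1); they miss things now and then, are a little off and sometimes report something else, mostly with a low value. They report only what shows in the picture. A call takes as long as a camera call. They do not tell look-alikes from the thing itself.
- env.outline_of(camera, query): "pixels" (400x640 bool, what is visible of it).
- env.mark_of(camera, query): "centre" ([x, y, z] in m, in the coordinates of the camera as it stood for that picture, good to about 4 mm: a listed point, or the origin of a listed thing).
The state is a dict: "clock": time; "qpos": joint angles; "qvel": joint speeds; "joint_efforts": joint torques, N m; "tcp_pos": TCP position; "ee_rot": TCP orientation; "ft_force": force on the tool from outside, world axes, zero at the start; "moment": the same for the moment, N m; "gripper_width": finger opening in m; "grip_force": force on a finger pad.
Only numpy, scipy, OpenCV 4.12 (cv2) and the standard library are available. Lean on these libraries where they do the work, as an engineer would, in place of code of your own. Each camera call takes 0.05 s, during which the arm holds its last target. There are 200 camera calls.

## Working session

There is one attempt and no reset: what is moved stays moved. The work goes in short steps, Python scripts to look and compute and a tool call to move; the robot and the scene stay as the last step left them, time stands still between calls to the robot, and variables do not carry over. Pictures are saved under pics/ and viewed, at most 10 in all, crops included, and the job is handed in when it is done.

Besides the shell and the picture viewer there is one more tool, called after ">>>" as name(argument=value, ...), one argument or row to a line, values as JSON. move_arm: Moves the arm, as the interface text tells. Its arguments: {"type":"object","properties":{"steps":{"type":"string"},"squeeze":{"type":"number"}},"required":["steps"]}

```bash
mkdir -p pics; ls; cat > h.py <<'E'
import numpy as np, cv2
from workcell import env
def pts(cam,names):
    im=env.get_image(cam); T=np.linalg.inv(im["camera_from_world"])
    for n in names:
        for r in env.mark_of(cam,n)[:2]:
            print(cam,n,round(r["p"],2),np.round((T@np.r_[r["centre"],1])[:3],4))
    return im
def save(im,n): cv2.imwrite("pics/"+n,im["image"][:,:,::-1])
E
python3 - <<'E'
from h import *
for c in("scene","top"):
    save(pts(c,["drill","fence","head","line","bracket","edge","clamp_pivot","clamp_grip"]),c+"0.png")
s=env.read_state();print(s["clock"],s["tcp_pos"],s["ee_rot"],s["gripper_width"],s["ft_force"])
E
```

```text
pics
scene drill 0.74 [ 0.639   0.0618 -0.0033]
scene head 0.66 [0.6402 0.0428 0.148 ]
scene line 0.84 [0.6206 0.1453 0.0333]
scene line 0.55 [0.6297 0.0623 0.0357]
scene bracket 0.91 [ 7.488e-01 -2.270e-01  6.000e-04]
scene bracket 0.88 [ 0.2264 -0.2792  0.0035]
scene edge 0.89 [0.6267 0.0617 0.0344]
scene edge 0.8 [ 0.271  -0.2493  0.0068]
scene clamp_pivot 0.86 [0.5121 0.0984 0.0691]
scene clamp_grip 0.76 [0.4559 0.0884 0.1216]
top fence 0.62 [ 0.6843 -0.0381  0.0328]
top fence 0.18 [0.6184 0.1521 0.0283]
top head 0.61 [0.6389 0.0481 0.1434]
top line 0.75 [0.6163 0.1509 0.0315]
top bracket 0.93 [ 0.7503 -0.2256  0.0008]
top bracket 0.91 [ 0.5794  0.4604 -0.0019]
top edge 0.84 [0.6382 0.0642 0.0295]
top edge 0.69 [ 0.5994 -0.2578 -0.0051]
top clamp_pivot 0.73 [0.5114 0.0993 0.0657]
top clamp_pivot 0.37 [0.6155 0.1521 0.0295]
top clamp_grip 0.71 [0.4502 0.088  0.1147]
0.9 [ 0.30312373 -0.6030941   0.20760299] [-3.14153461e+00  1.59068976e-06 -2.67583837e+00] 0.08719481213418973 [ 0.10947009 -0.40729228  0.6517998 ]
```

View pics/scene0.png

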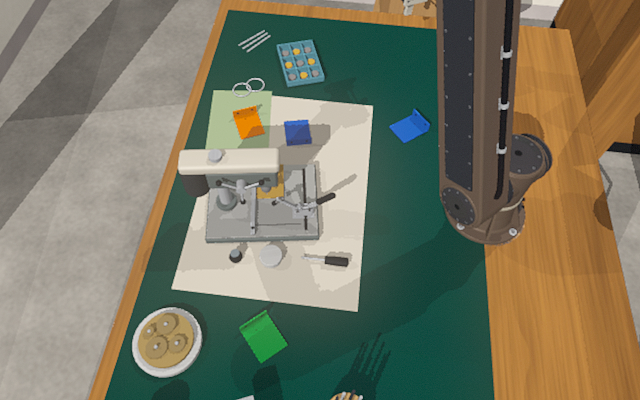

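View pics/top0.png

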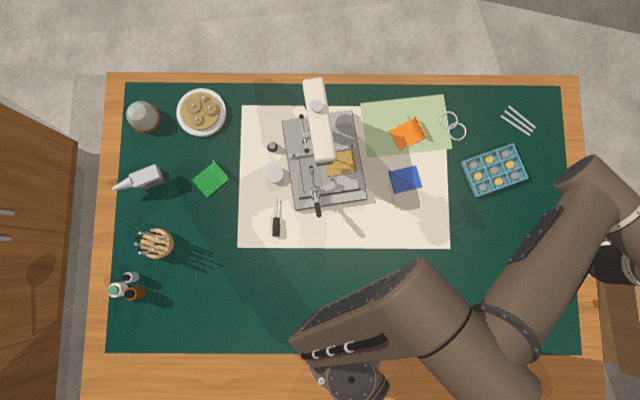

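The scene picture shows the drill near (250,200) with a blue look-alike on its infeed side at (298,132). In the top picture the bracket is at (340,162), the clamp handle at (317,208), and blue at (405,180). Next I'll fit the drill frame and move the wrist camera closer.

```bash
cat >> h.py <<'E'
def fit(A,B):
    A=np.array(A,float);B=np.array(B,float);a=A-A.mean(0);b=B-B.mean(0)
    th=np.arctan2((a[:,0]*b[:,1]-a[:,1]*b[:,0]).sum(),(a*b).sum())
    R=np.array([[np.cos(th),-np.sin(th)],[np.sin(th),np.cos(th)]]);t=B.mean(0)-R@A.mean(0)
    return th,R,t,B-(A@R.T+t)
def proj(im,P):
    P=np.atleast_2d(P);f=200/np.tan(np.radians(im["fov_y"]/2))
    c=(im["camera_from_world"]@np.c_[P,np.ones(len(P))].T)[:3]
    return np.c_[im["cx"]+f*c[0]/c[2],im["cy"]+f*c[1]/c[2]]
E
python3 - <<'E'
from h import *
A=[[-.115,-.035],[.085,.005],[.05,.119],[-.02,0],[0,0]]
B=[[.6843,-.0381],[.6185,.148],[.5118,.0988],[.6395,.0455],[.639,.0618]]
th,R,t,e=fit(A,B);print(th,t,np.round(e,4))
im=env.get_image("top");print(env.get_image("wrist")["camera_from_world"],env.get_image("wrist")["fov_y"])
print(np.linalg.inv(im["camera_from_world"])[:3,3])
print(R@[-.12,.05]+t, R@[-.25,0]+t)
k=im["image"][90:230,270:440];cv2.imwrite("pics/t1.png",cv2.resize(k,None,fx=4.5,fy=4.2,interpolation=cv2.INTER_CUBIC)[:,:,::-1])
E
```

```text
1.7119553212277385 [0.63624295 0.06570429] [[-0.0028  0.0051]
 [-0.0008 -0.0012]
 [ 0.0004  0.0003]
 [ 0.0004 -0.0004]
 [ 0.0028 -0.0039]]
[[-4.49692311e-01  8.93183515e-01  1.86825490e-04  6.74278488e-01]
 [ 8.49280700e-01  4.27523711e-01  3.09751142e-01 -3.88403051e-02]
 [ 2.76584741e-01  1.39451374e-01 -9.50817646e-01  3.92379178e-01]
 [ 0.00000000e+00  0.00000000e+00  0.00000000e+00  1.00000000e+00]] 65.70646984690485
[0.30686597 0.09784776 1.44407834]
[ 0.60362316 -0.06013667] [ 0.67141562 -0.18180911]
```

View pics/t1.png

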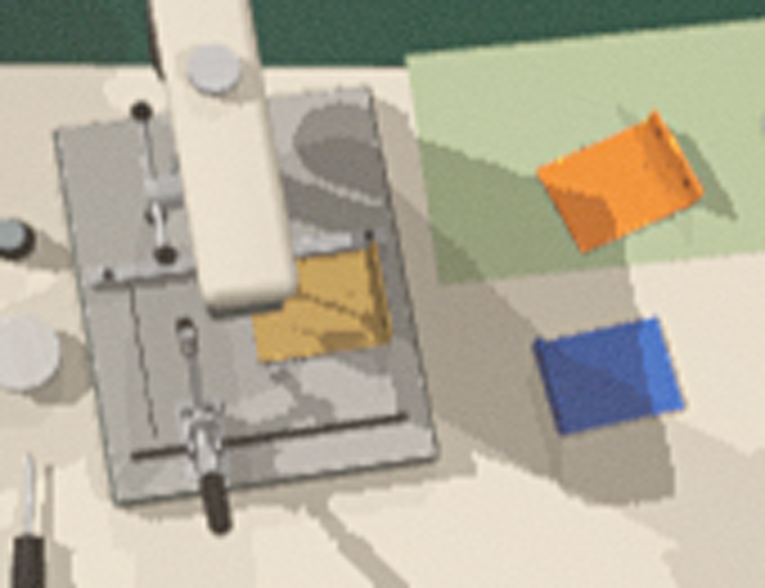

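The crop shows the base corners at about (437,457), (118,503), (370,88) and (54,130). The line runs from (133,288) to (153,435). The bracket's leading near corner is at (258,360), and its upturned leg's rear edge runs from (378,240) to (392,342).

```bash
cat >> h.py <<'E'
def ray(im,uv,z):
    uv=np.atleast_2d(np.array(uv,float));T=np.linalg.inv(im["camera_from_world"]);f=200/np.tan(np.radians(im["fov_y"]/2))
    x=(uv[:,0]-im["cx"])/f;y=(uv[:,1]-im["cy"])/f
    d=(T[:3,:3]@np.c_[x,y,np.ones(len(x))].T).T;o=T[:3,3]
    return (o+d*((z-o[2])/d[:,2])[:,None])[:,:2]
E
python3 - <<'E'
from h import *
im=env.get_image("top")
c=lambda *p:[[270+a/4.5-.4,90+b/4.2-.4] for a,b in p]
C=ray(im,c((437,457),(118,503),(370,88),(54,130)),.03)
A=[[-.125,.145],[.125,.145],[-.125,-.175],[.125,-.175]]
print(fit(A,C))
L=ray(im,c((133,288),(153,435)),.03)
A+= [[.085,-.035],[.085,.095],[-.02,0],[.05,.119]];B=np.r_[C,L,[[.6395,.0455],[.5118,.0988]]]
th,R,t,e=fit(A,B);print(th,t,np.round(e,4))
print("br front",(ray(im,c((258,360)),.035)-t)@R,"rear top",(ray(im,c((378,240),(392,342)),.061)-t)@R)
E
```

```text
(np.float64(1.7328549149653507), array([[-0.16135016, -0.98689722],
       [ 0.98689722, -0.16135016]]), array([0.63448558, 0.06645387]), array([[ 0.00298207,  0.00454803],
       [ 0.00441506, -0.0039568 ],
       [-0.00476415,  0.00151247],
       [-0.00263299, -0.0021037 ]]))
1.7307771351667436 [0.63502175 0.06648458] [[ 0.0028  0.0043]
 [ 0.0037 -0.0043]
 [-0.0051  0.0019]
 [-0.0035 -0.0018]
 [-0.0044 -0.0024]
 [ 0.0031  0.0018]
 [ 0.0013 -0.0012]
 [ 0.0022  0.0019]]
br front [[-0.00081279  0.04398235]] rear top [[-0.10292125 -0.03382772]
 [-0.09944234  0.04972019]]
```

>>> move_arm(
  steps="0.1 0.2 0.05 0 0 0.1 0.3; 0.25 0.4 0.1 0 0 0.3 0.3; 0.4 0.7 0.1 0 0 0.5 0.3; 0.55 0.9 0.1 0 0 0.65 0.3; 0.6 1 0.1 0 0 0.8 0.3; 0.6 1 0.1 0 0 0.8 0.3",
)

```text
clock: 1.7
tcp_pos: [0.3944, -0.4513, 0.2231]
ee_rot: [-3.141, 0.0, -2.041]
ft_force: [0.2, -0.1, 0.6]
gripper_width: 0.0453
grip_force: 0.0
```

>>> move_arm(
  steps="0.1 0.2 0 0 0 0.1 0.3; 0.25 0.4 0 0 0 0.3 0.3; 0.4 0.7 0 0 0 0.5 0.3; 0.6 0.9 0 0 0 0.65 0.3; 0.7 1 0 0 0 0.8 0.3; 0.7 1 0 0 0 0.8 0.3",
)

```text
clock: 2.3
tcp_pos: [0.4998, -0.3018, 0.2225]
ee_rot: [-3.141, -0.0, -1.415]
ft_force: [-0.8, -0.9, -0.8]
gripper_width: 0.0261
grip_force: 0.0
```

>>> move_arm(
  steps="0.2 0.2 0.05 0 0 0 0.3; 0.4 0.4 0.1 0 0 0 0.3; 0.7 0.7 0.1 0 0 0 0.3; 0.9 1 0.1 0 0 0 0.3; 1 1 0.1 0 0 0 0.3; 1 1 0.1 0 0 0 0.3",
)

```text
clock: 2.9
tcp_pos: [0.6502, -0.1519, 0.2362]
ee_rot: [3.14, -0.0, -1.42]
ft_force: [-0.9, 0.2, 0.6]
gripper_width: 0.0263
grip_force: 0.0
```

>>> move_arm(
  steps="0 0.2 0 0 0 0 0.3; 0 0.4 0.1 0 0 0 0.3; 0 0.5 0.2 0 0 0 0.3; 0 0.5 0.2 0 0 0 0.3; 0 0.5 0.2 0 0 0 0.3",
)

```text
clock: 3.4
tcp_pos: [0.6481, -0.0789, 0.2681]
ee_rot: [-3.141, -0.0, -1.421]
ft_force: [-0.2, 0.4, -0.7]
gripper_width: 0.0267
grip_force: 0.0
```

```bash
python3 - <<'E'
from h import *
im=pts("wrist",["fence","head","line","bracket","edge","clamp_pivot","clamp_grip"]);save(im,"w0.png")
E
```

```text
wrist fence 0.85 [ 0.6895 -0.0376  0.0315]
wrist head 0.75 [0.6402 0.0453 0.1465]
wrist bracket 0.97 [ 5.911e-01 -2.127e-01 -5.000e-04]
wrist bracket 0.88 [0.6368 0.0138 0.0292]
wrist edge 0.9 [ 0.2653 -0.245  -0.002 ]
wrist edge 0.86 [0.6309 0.0632 0.0311]
wrist clamp_grip 0.24 [ 0.6391  0.0668 -0.    ]
```

View pics/w0.png

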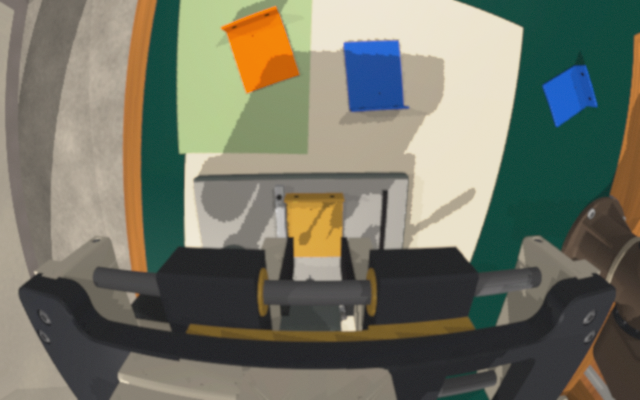

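The wrist picture shows the fence start near (278,190). The bracket's leg top runs from about (286,194) to (343,194), the flat leg reaches down to row 256, and the base's -x edge is at row 177.

```bash
cat >> h.py <<'E'
def fray(im,uv,z):
    uv=np.atleast_2d(np.array(uv,float));T=np.linalg.inv(im["camera_from_world"]);f=200/np.tan(np.radians(im["fov_y"]/2))
    p=uv-[im["cx"],im["cy"]];r=np.hypot(*p.T)+1e-9;th=r/f
    d=np.c_[p*(np.sin(th)/r)[:,None],np.cos(th)]@T[:3,:3].T;o=T[:3,3]
    return (o+d*((z-o[2])/d[:,2])[:,None])[:,:2]
E
python3 - <<'E'
from h import *
im=env.get_image("wrist")
A=[[-.115,-.035],[.085,.005],[.05,.119],[-.02,0]]
B=[[.688,-.0378],[.6185,.148],[.5118,.0988],[.6397,.0455]]
th,R,t,e=fit(A,B);print(th,t,np.round(e,4))
P=fray(im,[[195,178],[407,175]],.03);print("base rear",P,(P-t)@R)
hsv=cv2.cvtColor(im["image"],cv2.COLOR_RGB2HSV)
m=cv2.inRange(hsv,(12,90,90),(30,255,255));m[:170]=0;m[262:]=0;m[:,:275]=0;m[:,355:]=0
for r in range(190,262,6):
    x=np.where(m[r])[0]; print(r,(x.min(),x.max()) if len(x) else None,end=' ')
print([ (c,np.where(m[:,c])[0].min()) for c in range(290,342,10)])
P=fray(im,[[287,194],[342,194]],.061);print("leg",P,(P-t)@R)
k=im["image"][160:280,240:420];cv2.imwrite("pics/w1.png",cv2.resize(k,None,fx=4.4,fy=4.4,interpolation=cv2.INTER_CUBIC)[:,:,::-1])
E
```

```text
1.7260932338454669 [0.63648224 0.06706648] [[-0.0008  0.0033]
 [ 0.0001 -0.0023]
 [ 0.0006  0.0007]
 [ 0.0001 -0.0018]]
base rear [[ 0.82005798 -0.03039114]
 [ 0.51892329 -0.08012386]] [[-0.12467907 -0.16629243]
 [-0.12723576  0.13891064]]
190 None 196 (np.int64(285), np.int64(342)) 202 (np.int64(284), np.int64(342)) 208 (np.int64(286), np.int64(342)) 214 (np.int64(286), np.int64(342)) 220 (np.int64(286), np.int64(341)) 226 (np.int64(287), np.int64(341)) 232 (np.int64(287), np.int64(342)) 238 (np.int64(293), np.int64(341)) 244 (np.int64(293), np.int64(341)) 250 (np.int64(293), np.int64(341)) 256 (np.int64(293), np.int64(340)) [(290, np.int64(193)), (300, np.int64(193)), (310, np.int64(193)), (320, np.int64(193)), (330, np.int64(193)), (340, np.int64(193))]
leg [[ 0.68083137 -0.03653729]
 [ 0.61006796 -0.04734452]] [[-0.1092166  -0.02779067]
 [-0.10894856  0.04379274]]
```

View pics/w1.png

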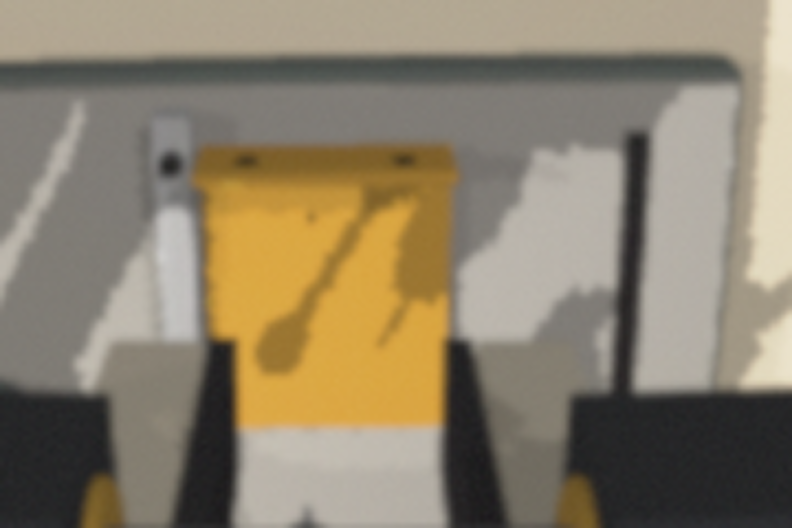

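The crop shows the leg's rear face with its foot at crop row 145 and its top at about row 182, plus the leading edge at crop row 428. So row 193 is the rear face at table height.

```bash
python3 - <<'E'
from h import *
im=env.get_image("wrist")
th=1.724;R=np.array([[np.cos(th),-np.sin(th)],[np.sin(th),np.cos(th)]]);t=np.array([.6365,.067])
c=lambda *p:[[240+a/4.4-.4,160+b/4.4-.4] for a,b in p]
for n,p,z in(("rear foot",c((197,148),(452,145)),.03),("leg top",c((196,182),(458,180)),.061),("lead",c((235,430),(443,427)),.035),("right side",c((452,300),),.035),("fence end",c((191,115),),.042),("fence mid",c((203,335),),.042),("baserear",c((0,62),(735,55)),.03)):
    P=fray(im,p,z);print(n,np.round((P-t)@R,4).tolist(),np.round(P,4).tolist())
print(R@[-.17,.006]+t)
s=env.read_state();print(s["tcp_pos"],s["qpos"])
E
```

```text
rear foot [[-0.1003, -0.035], [-0.1012, 0.0465]] [[0.6864, -0.0268], [0.606, -0.0401]]
leg top [[-0.0994, -0.0322], [-0.0999, 0.0459]] [[0.6835, -0.0263], [0.6064, -0.0387]]
lead [[-0.0007, -0.0253], [-0.0018, 0.0459]] [[0.6617, 0.0701], [0.5914, 0.0582]]
right side [[-0.0495, 0.0475]] [[0.5971, 0.0108]]
fence end [[-0.1147, -0.0352]] [[0.6888, -0.041]]
fence mid [[-0.0401, -0.0341]] [[0.6763, 0.0325]]
baserear [[-0.1293, -0.0978], [-0.1316, 0.1377]] [[0.7529, -0.0459], [0.5205, -0.084]]
[ 0.65651314 -0.10192446]
[ 0.64807973 -0.07831593  0.26736034] [ 1.77958967e-01  2.93137489e-01  5.28308322e-02  7.53208376e-06
 -1.33082831e+00 -2.66710574e-02]
```

>>> move_arm(
  steps="0.01 -0.01 -0.1 0.15 0.024 0.003 0.3; 0.02 -0.02 -0.3 0.33 0.054 0.006 0.3; 0.03 -0.03 -0.45 0.5 0.082 0.009 0.3; 0.04 -0.04 -0.6 0.66 0.108 0.012 0.3; 0.05 -0.05 -0.75 0.8 0.131 0.015 0.3; 0.05 -0.06 -0.85 0.877 0.144 0.0155 0.3; 0.05 -0.06 -0.85 0.877 0.144 0.0155 0.3; 0.05 -0.06 -0.85 0.877 0.144 0.0155 0.3",
)

```text
clock: 4.7
tcp_pos: [0.6557, -0.0879, 0.1392]
ee_rot: [3.136, 0.697, -1.41]
ft_force: [0.2, 0.2, 0.8]
gripper_width: 0.0264
grip_force: 0.0
```

```bash
cat >> h.py <<'E'
th=1.733;Rd=np.array([[np.cos(th),-np.sin(th)],[np.sin(th),np.cos(th)]]);td=np.array([.6365,.067])
def where():
    from scipy.spatial.transform import Rotation as Ro
    s=env.read_state();p=s["tcp_pos"];M=Ro.from_euler("xyz",s["ee_rot"]).as_matrix()
    f=lambda v:np.round(np.r_[Rd.T@np.array(v[:2]),v[2]],3)
    print("t",s["clock"],"tcp drill",np.round(np.r_[(p[:2]-td)@Rd,p[2]],4),"y",f(M[:,1]),"z",f(M[:,2]),"F",f(s["ft_force"]),"q",np.round(s["qpos"],2))
E
python3 -c "from h import *;where()"
```

```text
t 4.7 tcp drill [-0.156   0.0061  0.1392] y [-0.002  1.     0.005] z [ 0.642  0.005 -0.767] F [ 0.175 -0.26   0.85 ] q [-0.25  0.62  0.32 -0.63 -1.6   0.5 ]
```

>>> move_arm(
  steps="0 0 -0.15 0 0 0 0.3; 0 0 -0.35 0 0 0 0.3; 0 0 -0.5 0 0 0 0.3; 0 0 -0.55 0 0 0 0.3; -0.008 0.05 -0.55 0 0 0 0.3; -0.02 0.12 -0.55 0 0 0 0.3; -0.027 0.165 -0.55 0 0 0 0.3; -0.03 0.18 -0.55 0 0 0 0.3; -0.03 0.18 -0.55 0 0 0 0.3",
)

```text
clock: 5.6
tcp_pos: [0.6514, -0.0596, 0.0586]
ee_rot: [3.139, 0.697, -1.406]
ft_force: [0.2, 0.3, 0.2]
gripper_width: 0.0265
grip_force: 0.0
```

```bash
python3 - <<'E'
from h import *
where();im=pts("wrist",["line","edge","bracket"]);save(im,"w2.png")
E
```

```text
t 5.6 tcp drill [-0.1273  0.0057  0.0586] y [-0.004  1.     0.002] z [ 0.642  0.004 -0.767] F [ 0.262 -0.236  0.154] q [-0.22  0.68  0.23 -0.64 -1.46  0.57]
wrist line 0.68 [0.6162 0.1521 0.0373]
wrist edge 0.65 [0.628  0.0648 0.0287]
wrist edge 0.64 [ 5.442e-01  4.948e-01 -1.000e-04]
wrist bracket 0.95 [0.6356 0.0154 0.0321]
wrist bracket 0.9 [ 5.860e-01  4.627e-01 -2.000e-04]
```

View pics/w2.png

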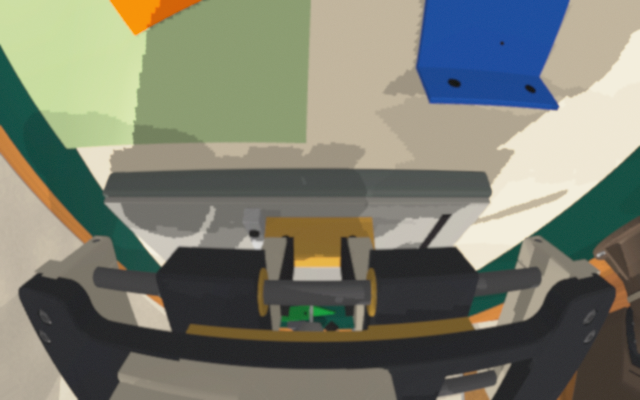

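>>> move_arm(
  steps="-0.003 0.026 0 0 0 0 0.3; -0.005 0.055 0 0 0 0 0.3; -0.008 0.085 0 0 0 0 0.3; -0.01 0.115 0 0 0 0 0.3; -0.013 0.145 0 0 0 0 0.3; -0.016 0.175 0 0 0 0 0.3; -0.019 0.205 0 0 0 0 0.3; -0.022 0.235 0 0 0 0 0.3; -0.025 0.265 0 0 0 0 0.3; -0.027 0.29 0 0 0 0 0.3; -0.03 0.315 0 0 0 0 0.3; -0.031 0.333 0 0 0 0 0.3",
)

```text
clock: 7.0
tcp_pos: [0.6464, -0.0098, 0.0576]
ee_rot: [3.138, 0.698, -1.408]
ft_force: [-0.4, 0.3, 0.6]
gripper_width: 0.0263
grip_force: 0.0
```

```bash
python3 - <<'E'
from h import *
where();im=pts("wrist",["line","edge","bracket"]);save(im,"w3.png")
im=pts("top",["line","edge","bracket"]);save(im,"t3.png")
k=im["image"][110:210,280:380];cv2.imwrite("pics/t3c.png",cv2.resize(k,None,fx=6,fy=6,interpolation=cv2.INTER_CUBIC)[:,:,::-1])
E
```

```text
t 7.0 tcp drill [-0.0774  0.0026  0.0576] y [-0.003  1.     0.003] z [ 0.643  0.004 -0.766] F [0.365 0.336 0.626] q [-0.16  0.65  0.17 -0.67 -1.4   0.54]
wrist line 0.78 [0.6126 0.1538 0.0335]
wrist edge 0.93 [5.477e-01 4.969e-01 3.000e-04]
wrist edge 0.89 [0.6303 0.065  0.0334]
wrist bracket 0.61 [0.5844 0.4638 0.0023]
wrist bracket 0.59 [0.6374 0.019  0.0304]
top line 0.88 [0.6189 0.1493 0.0316]
top edge 0.94 [0.6339 0.0648 0.0304]
top edge 0.89 [ 0.2696 -0.2455 -0.0011]
top bracket 0.91 [ 5.782e-01  4.588e-01 -2.000e-04]
top bracket 0.71 [ 2.266e-01 -2.752e-01  2.000e-04]
```

View pics/t3c.png

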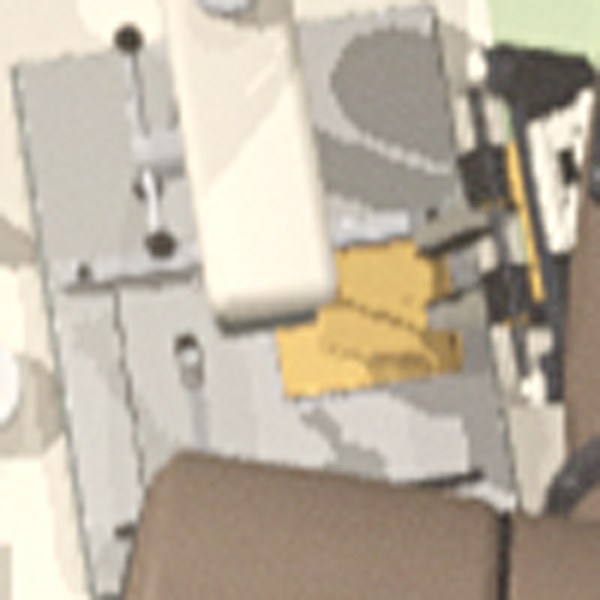

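The crop shows the leading corner still near (285,397), which matches the starting position. The fingertips are near (440,265) at the leg. I'll project the tool and expected bracket into both pictures to find the discrepancy.

```bash
python3 - <<'E'
from h import *
from scipy.spatial.transform import Rotation as Ro
s=env.read_state();p=s["tcp_pos"];M=Ro.from_euler("xyz",s["ee_rot"]).as_matrix();print(s["clock"],p)
im=env.get_image("top");k=cv2.resize(im["image"][110:210,280:380],None,fx=6,fy=6,interpolation=cv2.INTER_CUBIC)[:,:,::-1].copy()
def dot(P,c):
    q=(proj(im,P)-[280,110]+.4)*6
    for a in q: cv2.circle(k,tuple(int(v) for v in a),4,c,-1)
g=.013
dot([p+M@[0,sy*g,.019] for sy in(1,-1)],(0,0,255)); dot([p],(255,0,0))
D=lambda x,y,z:np.r_[Rd@[x,y]+td,z]
dot([D(-.1,-.033,.061),D(-.1,.047,.061),D(0,.047,.035),D(-.0,-.033,.035)],(0,255,0))
dot([D(-.05,-.033,.061),D(-.05,.047,.061),D(.05,.047,.035)],(255,0,255))
w=env.get_image("wrist")["image"][180:340,220:420]
w=cv2.resize(w,(750,600),interpolation=cv2.INTER_CUBIC)[:,:,::-1];cv2.imwrite("pics/d.png",np.vstack([k[150:450,:],cv2.resize(w,(600,300))]))
E
```

```text
7.4 [ 0.64652212 -0.01031202  0.05750461]
```

View pics/d.png

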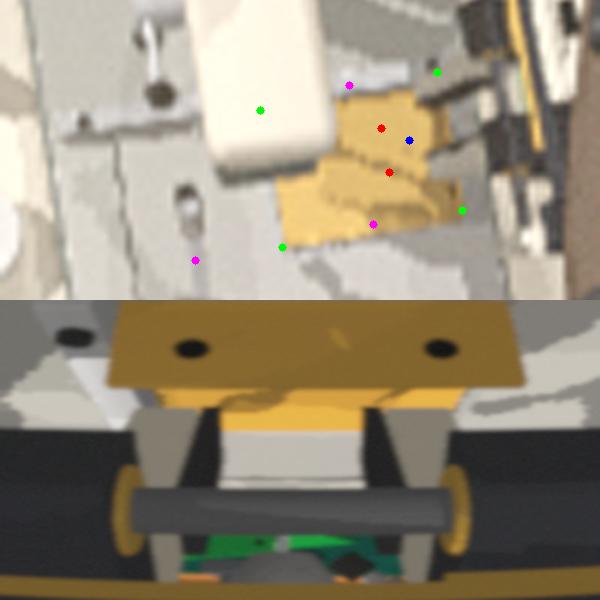

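The overlay shows the bracket unmoved: the green dots match the initial estimate. The finger ends at about (425,100) and (430,165) appear to pass over the leg. I'll use the wrist picture to find where the fingertips really are in the tool frame.

```bash
python3 - <<'E'
from h import *
from scipy.spatial.transform import Rotation as Ro
s=env.read_state();p=s["tcp_pos"];M=Ro.from_euler("xyz",s["ee_rot"]).as_matrix()
im=env.get_image("wrist");T=im["camera_from_world"]
f=200/np.tan(np.radians(im["fov_y"]/2))
def tool(uv):
    q=np.array(uv)-[im["cx"],im["cy"]];r=np.hypot(*q);a=r/f
    d=np.r_[q*np.sin(a)/r,np.cos(a)];Ti=np.linalg.inv(T)
    return M.T@(Ti[:3,3]-p),M.T@Ti[:3,:3]@d
for uv in((293.3,237.6),(341.7,237.6),(266,237.6),(368.6,237.6)):
    o,d=tool(uv)
    for x in(.0095,0,-.0095): print(uv,"x",x,np.round(o+d*(x-o[0])/d[0],4))
print(np.round(o,4),f,im["cx"],im["cy"])
def fp(P):
    c=T[:3,:3]@P+T[:3,3];a=np.arctan2(np.hypot(c[0],c[1]),c[2]);return np.round([im["cx"],im["cy"]]+f*a*c[:2]/np.hypot(c[0],c[1]),1)
print("tip expected",[fp(p+M@np.array([x,y,.019])) for x in(.0095,-.0095) for y in(.0132,.03)], "tcp",fp(p))
D=lambda x,y,z:np.r_[Rd@[x,y]+td,z]
print("leg top rear",fp(D(-.1,-.033,.061)),fp(D(-.1,.047,.061)),"front top",fp(D(-.096,-.033,.061)),"lead",fp(D(0,0,.035)),fp(D(0,.02,.035)))
E
```

```text
(293.3, 237.6) x 0.0095 [ 0.0095 -0.0129 -0.0215]
(293.3, 237.6) x 0 [ 0.     -0.0145 -0.0016]
(293.3, 237.6) x -0.0095 [-0.0095 -0.0162  0.0183]
(341.7, 237.6) x 0.0095 [ 0.0095  0.014  -0.0215]
(341.7, 237.6) x 0 [ 0.      0.0158 -0.0015]
(341.7, 237.6) x -0.0095 [-0.0095  0.0176  0.0184]
(266, 237.6) x 0.0095 [ 0.0095 -0.0282 -0.0219]
(266, 237.6) x 0 [ 0.     -0.0318 -0.002 ]
(266, 237.6) x -0.0095 [-0.0095 -0.0354  0.0178]
(368.6, 237.6) x 0.0095 [ 0.0095  0.0291 -0.0218]
(368.6, 237.6) x 0 [ 0.      0.0328 -0.0019]
(368.6, 237.6) x -0.0095 [-0.0095  0.0366  0.018 ]
[ 8.36e-02  1.00e-04 -1.77e-01] 309.70691628693146 316.796117132733 197.30928684967017
tip expected [array([336. , 211.9]), array([360.6, 211.8]), array([335.4, 237.3]), array([359.2, 237.1])] tcp [316.5 236.6]
leg top rear [254.1 225.4] [393.9 225.2] front top [255.3 228.5] lead [313.3 250.2] [335.8 250.1]
```

The wrist pixels put the fingertip ends about 21 mm behind the reported TCP: inner width ±13 mm fits x=+9.5 mm, z=-21.5 mm. That means the tips passed above the leg. I'll back off, raise, open, and check the finger and body geometry.

>>> move_arm(
  steps="0 0 0.15 0 0 0 0.3; 0.005 -0.05 0.2 0 0 0 0.3; 0.015 -0.15 0.2 0 0 0 0.3; 0.03 -0.28 0.2 0 0 0 0.3; 0.04 -0.38 0.2 0 0 0 0.3; 0.044 -0.41 0.2 0 0 0 0.3; 0.044 -0.41 0.2 0 0 0 0.3",
)

```text
clock: 8.25
tcp_pos: [0.6529, -0.073, 0.0866]
ee_rot: [3.136, 0.699, -1.411]
ft_force: [0.5, 0.6, 0.7]
gripper_width: 0.0263
grip_force: 0.0
```

```bash
python3 - <<'E'
from h import *
where();a=env.get_image("wrist")["image"];b=env.get_image("scene")
from scipy.spatial.transform import Rotation as Ro
s=env.read_state();p=s["tcp_pos"];M=Ro.from_euler("xyz",s["ee_rot"]).as_matrix()
k=cv2.resize(b["image"][120:240,180:360],None,fx=4.4,fy=4.4,interpolation=cv2.INTER_CUBIC)[:,:,::-1].copy()
for z,c in((.019,(0,0,255)),(-.0215,(255,0,0)),(-.047,(255,0,255))):
  for y in(.013,-.013):
    q=(proj(b,p+M@[0,y,z])[0]-[180,120]+.4)*4.4;cv2.circle(k,tuple(int(v) for v in q),3,c,-1)
cv2.imwrite("pics/s4.png",k)
E
```

```text
t 8.25 tcp drill [-0.1408  0.0064  0.0866] y [-0.001  1.     0.004] z [ 0.643  0.004 -0.766] F [ 0.483 -0.583  0.742] q [-0.23  0.66  0.26 -0.63 -1.51  0.55]
```

View pics/s4.png

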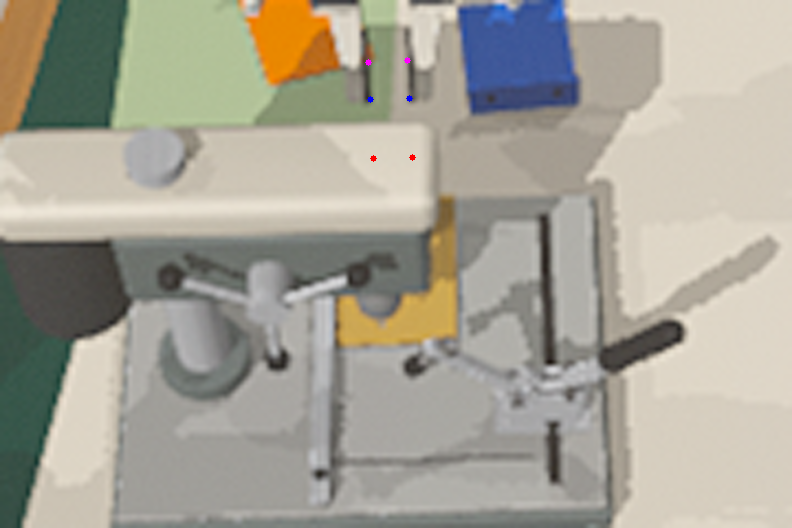

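Confirmed: the real fingertips lie on the blue dots near (370,100) and (409,98), 40 mm behind the stated place along the tool axis. I'll plan with that offset.

>>> move_arm(
  steps="0 0 -0.1 0 0 0 0.3; 0 0 -0.25 0 0 0 0.3; 0 0 -0.36 0 0 0 0.3; 0 0 -0.4 0 0 0 0.3; -0.008 0.05 -0.4 0 0 0 0.3; -0.02 0.12 -0.4 0 0 0 0.3; -0.032 0.19 -0.4 0 0 0 0.3; -0.037 0.225 -0.4 0 0 0 0.3; -0.037 0.225 -0.4 0 0 0 0.3",
)

```text
clock: 9.25
tcp_pos: [0.6477, -0.0366, 0.0286]
ee_rot: [3.139, 0.698, -1.405]
ft_force: [-0.0, 0.1, -0.2]
gripper_width: 0.0268
grip_force: 0.0
```

```bash
python3 - <<'E'
from h import *
where()
E
```

```text
t 9.25 tcp drill [-0.1041  0.0057  0.0286] y [-0.005  1.     0.002] z [ 0.642  0.004 -0.766] F [ 0.147 -0.004 -0.201] q [-0.19  0.69  0.19 -0.66 -1.39  0.59]
```

>>> move_arm(
  steps="-0.004 0.025 0 0 0 0 0.3; -0.009 0.055 0 0 0 0 0.3; -0.012 0.09 0 0 0 0 0.3; -0.015 0.125 0 0 0 0 0.3; -0.018 0.16 0 0 0 0 0.3; -0.021 0.2 0 0 0 0 0.3; -0.024 0.24 0 0 0 0 0.3; -0.027 0.28 0 0 0 0 0.3; -0.03 0.315 0 0 0 0 0.3; -0.034 0.35 0 0 0 0 0.3; -0.038 0.38 0 0 0 0 0.3; -0.04 0.392 0 0 0 0 0.3",
)

```text
clock: 10.45
tcp_pos: [0.6409, 0.0214, 0.0274]
ee_rot: [3.136, 0.698, -1.408]
ft_force: [-1.6, -4.2, 0.8]
gripper_width: 0.026
grip_force: 2.0
```

```bash
python3 - <<'E'
from h import *
where()
for c in("top","scene","wrist"):
    im=env.get_image(c);T=np.linalg.inv(im["camera_from_world"])
    for n in("line","edge","bracket"):
        for r in env.mark_of(c,n)[:3]:
            P=(T@np.r_[r["centre"],1])[:3];d=(P[:2]-td)@Rd
            if abs(d[0])<.15 and abs(d[1])<.1: print(c,n,round(r["p"],2),np.round(np.r_[d,P[2]],4))
    save(im,c+"5.png")
E
```

```text
t 10.45 tcp drill [-0.0457  0.003   0.0274] y [-0.004  1.     0.004] z [ 0.643  0.005 -0.766] F [-3.886  2.285  0.837] q [-0.12  0.66  0.13 -0.69 -1.33  0.55]
top line 0.67 [0.0879 0.0043 0.03  ]
top edge 0.68 [ 0.0511 -0.0015  0.0324]
top bracket 0.75 [0.0005 0.0048 0.0303]
scene line 0.8 [0.0823 0.005  0.0355]
scene edge 0.68 [0.0439 0.0088 0.0361]
wrist bracket 0.78 [-0.      0.0062  0.0307]
```

>>> move_arm(
  steps="-0.002 0.015 0 0 0 0 0.3; -0.005 0.04 0 0 0 0 0.3; -0.008 0.065 0 0 0 0 0.3; -0.011 0.09 0 0 0 0 0.3; -0.015 0.115 0 0 0 0 0.3; -0.018 0.14 0 0 0 0 0.3; -0.021 0.165 0 0 0 0 0.3; -0.024 0.185 0 0 0 0 0.3; -0.026 0.195 0 0 0 0 0.3; -0.026 0.198 0 0 0 0 0.3",
)

```text
clock: 12.05
tcp_pos: [0.6375, 0.0508, 0.0275]
ee_rot: [3.137, 0.698, -1.408]
ft_force: [-2.3, -3.2, 0.5]
gripper_width: 0.0261
grip_force: 1.8
```

```bash
python3 - <<'E'
from h import *
where()
ims=[]
for c,(u,v) in (("top",(290,130)),("scene",(235,170))):
    im=env.get_image(c);T=np.linalg.inv(im["camera_from_world"])
    for n in("line","edge"):
        for r in env.mark_of(c,n)[:3]:
            P=(T@np.r_[r["centre"],1])[:3];d=(P[:2]-td)@Rd
            if abs(d[0])<.15 and abs(d[1])<.1: print(c,n,round(r["p"],2),np.round(np.r_[d,P[2]],4))
    save(im,c+"6.png");ims.append(cv2.resize(im["image"][v:v+60,u:u+80],None,fx=5,fy=9.5,interpolation=cv2.INTER_CUBIC)[:,:,::-1] if 0 else cv2.resize(im["image"][v:v+65,u:u+65],(400,400),interpolation=cv2.INTER_CUBIC)[:,:,::-1])
cv2.imwrite("pics/c6.png",np.hstack(ims))
E
```

```text
t 12.05 tcp drill [-0.0162  0.0017  0.0275] y [-0.004  1.     0.003] z [ 0.643  0.005 -0.766] F [-2.828  2.812  0.494] q [-0.08  0.65  0.1  -0.7  -1.3   0.53]
top line 0.57 [0.089  0.0035 0.0301]
top edge 0.93 [0.0811 0.0011 0.0279]
scene line 0.73 [0.0816 0.0041 0.0328]
scene edge 0.74 [0.0786 0.0038 0.034 ]
```

View pics/c6.png

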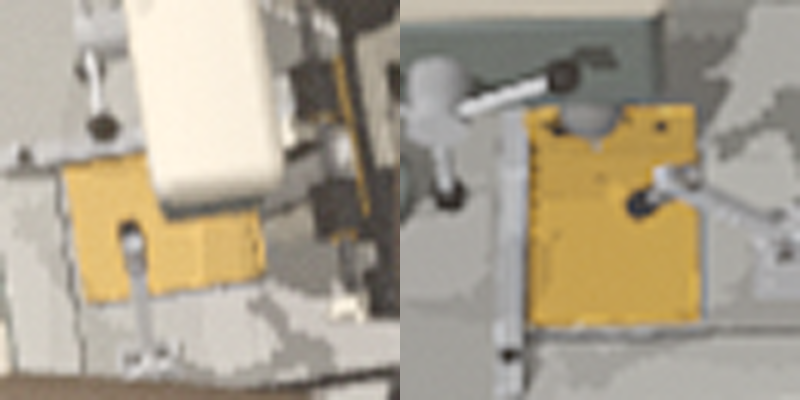

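The crops show the bracket along the fence. In the top view its leading edge is at about x=68-85 and the line at x=62-75, just ahead. In the scene view the line is at row ~328, touching the edge. I'll get the remaining gap from sub-pixel profiles.

```bash
cat >> h.py <<'E'
def fproj(im,P):
    P=np.atleast_2d(P);f=200/np.tan(np.radians(im["fov_y"]/2))
    c=P@im["camera_from_world"][:3,:3].T+im["camera_from_world"][:3,3]
    r=np.hypot(c[:,0],c[:,1]);a=np.arctan2(r,c[:,2]);return np.c_[im["cx"]+f*a*c[:,0]/r,im["cy"]+f*a*c[:,1]/r]
def prof(im,ys,z=.03,xs=np.arange(.055,.115,.0005),pj=proj):
    out=[]
    for y in ys:
        W=np.array([np.r_[Rd@[x,y]+td,z] for x in xs]);uv=pj(im,W).astype(np.float32)
        out.append(cv2.remap(im["image"],uv[None,:,0],uv[None,:,1],cv2.INTER_CUBIC)[0].astype(float))
    return xs,np.array(out)
E
python3 - <<'E'
from h import *
for c in("top","scene"):
    im=env.get_image(c);o=np.linalg.inv(im["camera_from_world"])[:3,3];print(c,"cam drill",np.round((o[:2]-td)@Rd,3),o[2].round(3))
    for lo,hi in((-.02,0),(.0,.02),(.028,.042),(.055,.085)):
        xs,p=prof(im,np.arange(lo,hi,.001));m=p.mean(0)
        print(lo,"R-B",[int(v) for v in (m[:,0]-m[:,2])[::4]]);print("   G",[int(v) for v in m[::4,1]])
E
```

```text
top cam drill [0.084 0.32 ] 1.444
-0.02 R-B [108, 109, 108, 108, 107, 107, 107, 107, 109, 111, 114, 106, 75, 33, 12, 10, 12, 14, 15, 15, 15, 15, 15, 15, 14, 14, 15, 15, 14, 15]
   G [192, 192, 192, 192, 192, 191, 192, 192, 192, 192, 193, 192, 186, 180, 166, 150, 164, 190, 194, 193, 194, 195, 196, 195, 193, 194, 195, 196, 199, 203]
0.0 R-B [70, 102, 113, 111, 109, 108, 107, 107, 108, 111, 112, 106, 77, 35, 12, 10, 12, 14, 15, 15, 14, 14, 14, 14, 14, 14, 13, 13, 14, 14]
   G [152, 178, 196, 195, 193, 192, 193, 193, 192, 192, 193, 196, 195, 189, 177, 161, 167, 185, 190, 188, 189, 190, 191, 195, 201, 202, 203, 205, 206, 207]
0.028 R-B [87, 113, 114, 112, 112, 111, 109, 109, 109, 110, 111, 97, 66, 31, 13, 11, 13, 13, 14, 14, 14, 14, 14, 14, 14, 13, 14, 13, 13, 14]
   G [183, 191, 193, 194, 195, 193, 192, 193, 193, 188, 181, 179, 185, 187, 169, 144, 153, 182, 194, 196, 198, 201, 205, 208, 208, 207, 206, 207, 208, 208]
0.055 R-B [11, 12, 11, 11, 11, 10, 11, 13, 14, 15, 14, 14, 15, 15, 15, 15, 16, 15, 15, 16, 16, 16, 17, 17, 18, 18, 17, 18, 19, 19]
   G [183, 182, 185, 182, 184, 191, 191, 18
[... 540 characters left out ...]
7, 7, 7]
   G [161, 162, 162, 162, 161, 161, 160, 162, 165, 162, 157, 160, 155, 140, 133, 140, 157, 164, 159, 160, 162, 164, 168, 171, 172, 173, 174, 175, 176, 176]
0.028 R-B [118, 117, 118, 118, 118, 118, 118, 116, 123, 115, 82, 38, 9, 1, 4, 6, 7, 7, 7, 7, 7, 7, 7, 7, 7, 7, 7, 7, 7, 7]
   G [163, 164, 163, 163, 163, 164, 163, 159, 156, 154, 156, 150, 138, 124, 122, 137, 153, 163, 166, 171, 176, 177, 177, 177, 177, 177, 177, 177, 177, 177]
0.055 R-B [3, 3, 3, 3, 4, 6, 7, 8, 7, 7, 7, 7, 7, 7, 7, 7, 7, 7, 7, 7, 7, 7, 7, 7, 7, 7, 7, 7, 7, 7]
   G [165, 163, 163, 163, 162, 157, 153, 151, 151, 152, 156, 156, 138, 129, 140, 160, 174, 172, 169, 169, 168, 169, 170, 174, 177, 177, 177, 177, 177, 178]
```

>>> move_arm(
  steps="-0.001 0.008 0 0 0 0 0.3; -0.002 0.016 0 0 0 0 0.3; -0.003 0.023 0 0 0 0 0.3; -0.004 0.028 0 0 0 0 0.3; -0.005 0.03 0 0 0 0 0.3; -0.005 0.03 0 0 0 0 0.3",
)

```text
clock: 13.05
tcp_pos: [0.6369, 0.0553, 0.0276]
ee_rot: [3.138, 0.698, -1.408]
ft_force: [-1.0, -1.9, 0.1]
gripper_width: 0.0262
grip_force: 1.1
```

```bash
cat > m.py <<'E'
from h import *
where()
def half(xs,s):
    hi=np.median(s[:12]);lo=np.median(s[-20:]);i=np.where(s<(hi+lo)/2)[0];i=i[i>10][0]
    return np.interp((hi+lo)/2,[s[i],s[i-1]],[xs[i],xs[i-1]])
for c in("top","scene"):
    im=env.get_image(c);o=np.linalg.inv(im["camera_from_world"])[:3,3]
    E=[]
    for lo,hi in((-.025,-.012),(-.012,.0),(.0,.012),(.028,.042)):
        xs,p=prof(im,np.arange(lo,hi,.001),xs=np.arange(.063,.115,.0005));m=p.mean(0);E.append(half(xs,m[:,0]-m[:,2]))
    L=[]
    for lo,hi in((.05,.06),(.06,.07),(.07,.08),(.08,.09)):
        xs,p=prof(im,np.arange(lo,hi,.001),xs=np.arange(.075,.095,.0005));g=p.mean(0)[:,1];w=np.clip(np.percentile(g,60)-g,0,None);w*=abs(xs-xs[g.argmin()])<.004;L.append((w*xs).sum()/w.sum())
    print(c,"edge",np.round(E,4),"line",np.round(L,4),"gap mm",1e3*(np.mean(L)-np.mean(E)))
E
python3 m.py
```

```text
t 13.05 tcp drill [-0.0116  0.0015  0.0276] y [-0.003  1.     0.003] z [ 0.643  0.004 -0.766] F [-1.759  1.312  0.091] q [-0.07  0.64  0.1  -0.7  -1.3   0.53]
top edge [0.0844 0.0848 0.0845 0.0843] line [0.0855 0.0842 0.085  0.0854] gap mm 0.5284906395262856
scene edge [0.0815 0.0815 0.0818 0.0807] line [0.0806 0.0806 0.0807 0.0812] gap mm -0.5882540261474556
```

>>> move_arm(
  steps="0 0.0015 0 0 0 0 0.3; 0 0.003 0 0 0 0 0.3; 0 0.003 0 0 0 0 0.3; 0 0.003 0 0 0 0 0.3",
)

```text
clock: 13.55
tcp_pos: [0.6369, 0.0555, 0.0276]
ee_rot: [3.138, 0.698, -1.408]
ft_force: [-0.4, -1.8, -1.1]
gripper_width: 0.0263
grip_force: 1.4
```

```bash
python3 m.py; python3 - <<'E'
from h import *
for c in("top","scene"):
    T=np.linalg.inv(env.get_image(c)["camera_from_world"])
    for n in("fence","bracket","clamp_grip","clamp_pivot"):
        for r in env.mark_of(c,n)[:2]:
            P=(T@np.r_[r["centre"],1])[:3];d=(P[:2]-td)@Rd
            if abs(d[0])<.2 and abs(d[1])<.25: print(c,n,round(r["p"],2),np.round(np.r_[d,P[2]],4))
E
```

```text
t 13.55 tcp drill [-0.0114  0.0014  0.0276] y [-0.003  1.     0.003] z [ 0.643  0.004 -0.766] F [-1.707  0.727 -1.135] q [-0.07  0.64  0.1  -0.7  -1.3   0.53]
top edge [0.0849 0.0845 0.0845 0.0847] line [0.0856 0.0842 0.085  0.0857] gap mm 0.45907310212507657
scene edge [0.0816 0.0815 0.082  0.0809] line [0.0806 0.0806 0.081  0.0811] gap mm -0.6701018872073
top fence 0.81 [-0.1113 -0.0323  0.0336]
top bracket 0.72 [0.0338 0.008  0.0331]
top clamp_pivot 0.86 [0.0486 0.1211 0.0658]
scene clamp_grip 0.7 [0.0541 0.1764 0.119 ]
scene clamp_pivot 0.8 [0.0519 0.1175 0.0669]
```

>>> move_arm(
  steps="0.005 -0.03 0 0 0 0 0.3; 0.02 -0.12 0 0 0 0 0.3; 0.045 -0.28 0 0 0 0 0.3; 0.07 -0.44 0.05 0 0 0 0.3; 0.09 -0.56 0.08 0 0 0 0.3; 0.097 -0.6 0.1 0 0 0 0.3; 0.097 -0.6 0.1 0 0 0 0.3",
)

```text
clock: 14.85
tcp_pos: [0.6519, -0.0355, 0.0428]
ee_rot: [3.139, 0.698, -1.409]
ft_force: [-0.3, -0.5, -0.9]
gripper_width: 0.0262
grip_force: 0.0
```

>>> move_arm(
  steps="-0.05 0 0.15 -0.1 -0.016 0 0; -0.15 -0.02 0.35 -0.27 -0.044 0 0; -0.3 -0.04 0.6 -0.45 -0.074 0 0; -0.5 -0.07 0.8 -0.62 -0.102 0 0; -0.65 -0.1 0.95 -0.77 -0.126 0 0; -0.75 -0.12 1 -0.877 -0.144 0 0; -0.79 -0.13 1 -0.877 -0.144 0 0; -0.79 -0.13 1 -0.877 -0.144 0 0",
)

```text
clock: 15.65
tcp_pos: [0.5318, -0.0523, 0.1929]
ee_rot: [3.138, 0.002, -1.405]
ft_force: [-1.2, 1.2, -0.2]
gripper_width: 0.0004
grip_force: 0.0
```

```bash
python3 m.py; python3 -c "
from h import *
print((np.array([.05,.168])@Rd.T+td-env.read_state()['tcp_pos'][:2])/.15)"
```

```text
t 15.65 tcp drill [-0.1009  0.1226  0.1929] y [-0.003  1.     0.003] z [ 0.002  0.003 -1.   ] F [ 1.384  1.022 -0.245] q [ 0.27  0.14 -0.32 -0.   -1.12 -0.1 ]
top edge [0.068  0.0717 0.068  0.068 ] line [0.0845 0.0842 0.0804 0.0805] gap mm 13.490806174858802
scene edge [0.0817 0.0816 0.0823 0.0812] line [0.0814 0.0816 0.0812 0.0812] gap mm -0.366236349612567
[-0.46986297  0.95141321]
```

>>> move_arm(
  steps="-0.05 0.1 0.1 0 0 0 0; -0.15 0.3 0.1 0 0 0 0; -0.28 0.55 0.1 0 0 0 0; -0.4 0.8 0.1 0 0 0 0; -0.46 0.93 0.1 0 0 0 0; -0.47 0.95 0.1 0 0 0 0; -0.47 0.95 0.1 0 0 0 0; -0.47 0.95 0.1 0 0 0 0",
)

```text
clock: 16.55
tcp_pos: [0.463, 0.088, 0.207]
ee_rot: [3.136, -0.0, -1.409]
ft_force: [0.2, 0.5, 0.4]
gripper_width: 0.0003
grip_force: 0.0
```

```bash
python3 - <<'E'
from h import *
where();im=env.get_image("wrist");save(im,"w9.png")
print(fproj(im,np.array([np.r_[Rd@[.085,y]+td,.03] for y in(-.03,0,.04,.09)])).round(0).tolist())
for lo,hi in((-.03,-.015),(-.015,0),(.0,.012),(.028,.042),(.05,.07),(.07,.09)):
    xs,p=prof(im,np.arange(lo,hi,.001),xs=np.arange(.07,.102,.001),pj=fproj);m=p.mean(0)
    print(lo,"R-B",[int(v) for v in (m[:,0]-m[:,2])]);print("   G",[int(v) for v in m[:,1]])
T=np.linalg.inv(im["camera_from_world"]);print(((T[:2,3]-td)@Rd).round(3),T[2,3])
for n in("line","edge","clamp_grip","clamp_pivot","bracket"):
    for r in env.mark_of("wrist",n)[:2]:
        P=(T@np.r_[r["centre"],1])[:3];print(n,round(r["p"],2),np.round(np.r_[(P[:2]-td)@Rd,P[2]],4))
E
```

```text
t 16.55 tcp drill [0.0487 0.1679 0.207 ] y [0.001 1.    0.005] z [-0.     0.005 -1.   ] F [ 0.46  -0.238  0.374] q [ 0.61  0.02 -0.41 -0.   -1.14 -0.44]
[[165.0, 201.0], [185.0, 201.0], [214.0, 201.0], [253.0, 201.0]]
-0.03 R-B [131, 133, 137, 141, 145, 147, 149, 149, 149, 149, 149, 149, 149, 146, 130, 103, 66, 34, 19, 14, 13, 14, 14, 13, 13, 12, 13, 13, 13, 12, 12, 13]
   G [147, 150, 153, 156, 159, 162, 163, 163, 163, 163, 163, 162, 162, 158, 152, 146, 144, 148, 153, 155, 158, 161, 162, 163, 162, 162, 162, 163, 163, 163, 163, 164]
-0.015 R-B [3, 5, 9, 15, 21, 27, 31, 32, 32, 33, 38, 48, 63, 84, 93, 82, 56, 30, 17, 14, 13, 13, 13, 13, 13, 13, 13, 13, 13, 13, 13, 13]
   G [94, 106, 118, 128, 135, 142, 146, 148, 149, 150, 151, 152, 151, 148, 142, 137, 140, 147, 155, 160, 162, 162, 161, 161, 160, 160, 160, 161, 161, 161, 160, 160]
0.0 R-B [6, 7, 7, 7, 7, 7, 8, 8, 8, 8, 9, 13, 21, 40, 57, 58, 46, 29, 18, 14, 13, 13, 13, 13, 13, 12, 11, 11, 11, 11, 11, 11]
   G [83, 84, 86, 90, 95, 101, 105, 107, 108, 107, 105, 102, 100, 104, 113, 125, 139, 153, 161, 165, 165, 164, 163, 162, 161, 161, 16
[... 452 characters left out ...]
, 12, 12, 12, 12, 12]
   G [152, 154, 154, 152, 151, 151, 151, 151, 150, 150, 151, 151, 148, 139, 126, 119, 129, 148, 164, 170, 171, 171, 171, 171, 171, 171, 172, 172, 172, 172, 172, 173]
0.07 R-B [3, 4, 6, 8, 10, 10, 10, 10, 10, 11, 11, 10, 10, 10, 8, 8, 9, 11, 12, 12, 12, 13, 13, 13, 13, 12, 12, 12, 13, 12, 13, 13]
   G [156, 161, 157, 151, 148, 149, 150, 150, 150, 150, 150, 149, 147, 138, 125, 119, 130, 150, 166, 171, 172, 172, 172, 172, 172, 172, 172, 172, 172, 172, 172, 172]
[-0.035  0.167] 0.3844141126336584
line 0.97 [0.0895 0.007  0.0342]
edge 0.72 [0.0833 0.006  0.0302]
clamp_grip 0.63 [0.053  0.178  0.1175]
clamp_pivot 0.63 [0.0502 0.1185 0.0656]
bracket 0.85 [0.035  0.007  0.0299]
```

>>> move_arm(
  steps="0 0.005 -0.1 0 0 0 0; 0 0.01 -0.25 0 0 0 0; 0 0.01 -0.4 0 0 0 0; 0 0.01 -0.48 0 0 0 0; 0 0.01 -0.52 0 0 0 0; 0 0.01 -0.56 0 0 0 0; 0 0.01 -0.6 0 0 0 0; 0 0.01 -0.64 0 0 0 0; 0 0.01 -0.68 0 0 0 0; -0.01 0.01 -0.72 0 0 0 0; -0.01 0.01 -0.76 0 0 0 0; -0.01 0.01 -0.8 0 0 0 0",
)

```text
clock: 18.05
tcp_pos: [0.4609, 0.0901, 0.0872]
ee_rot: [3.138, 0.0, -1.408]
ft_force: [-0.3, 0.6, 1.7]
gripper_width: 0.0006
grip_force: 0.5
```

```bash
cat > g.py <<'E'
from h import *
where()
for c in("scene","top","wrist"):
    T=np.linalg.inv(env.get_image(c)["camera_from_world"])
    for n in("clamp_grip","line","edge"):
        for r in env.mark_of(c,n)[:2]:
            P=(T@np.r_[r["centre"],1])[:3];d=(P[:2]-td)@Rd
            if abs(d[0])<.15 and abs(d[1])<.25: print(c,n,round(r["p"],2),np.round(np.r_[d,P[2]],4))
E
python3 g.py
```

```text
t 18.05 tcp drill [0.0512 0.1695 0.0872] y [-0.001  1.     0.004] z [ 0.     0.004 -1.   ] F [0.678 0.21  1.732] q [ 0.61  0.14 -0.59 -0.   -0.84 -0.45]
scene clamp_grip 0.64 [0.0544 0.1899 0.104 ]
scene line 0.63 [0.0801 0.0026 0.0344]
scene line 0.59 [0.0513 0.191  0.1007]
scene edge 0.87 [0.0783 0.0074 0.0332]
top line 0.71 [0.0848 0.0066 0.0293]
wrist clamp_grip 0.57 [0.0516 0.1893 0.0979]
wrist line 0.73 [0.0886 0.0091 0.0334]
wrist edge 0.72 [0.085  0.0044 0.0316]
```

>>> move_arm(
  steps="-0.005 0 -0.03 0 0 0 0; -0.01 0 -0.06 0 0 0 0; -0.015 0 -0.09 0 0 0 0; -0.02 0 -0.12 0 0 0 0; -0.02 0 -0.145 0 0 0 0; -0.02 0 -0.165 0 0 0 0; -0.02 0 -0.185 0 0 0 0; -0.02 0 -0.2 0 0 0 0",
)

```text
clock: 19.45
tcp_pos: [0.4581, 0.0901, 0.0575]
ee_rot: [3.138, -0.0, -1.408]
ft_force: [-8.3, -0.6, 21.5]
gripper_width: 0.0003
grip_force: 11.2
```

```bash
python3 g.py
```

```text
t 19.45 tcp drill [0.0516 0.1723 0.0575] y [-0.001  1.     0.004] z [-0.     0.004 -1.   ] F [ 0.705  8.245 21.531] q [ 0.62  0.18 -0.63 -0.   -0.76 -0.45]
scene line 0.65 [0.0798 0.0026 0.0352]
top line 0.72 [0.0847 0.0056 0.0309]
wrist clamp_grip 0.8 [0.0511 0.1993 0.0659]
wrist line 0.66 [0.0906 0.0076 0.0359]
wrist edge 0.58 [0.0865 0.0052 0.032 ]
```

>>> move_arm(
  steps="0 0 -0.005 0 0 0 0; 0 0 -0.01 0 0 0 0; 0 0 -0.015 0 0 0 0; 0 0 -0.015 0 0 0 0",
)

```text
clock: 20.45
tcp_pos: [0.4582, 0.0901, 0.0572]
ee_rot: [3.138, -0.0, -1.407]
ft_force: [-12.2, -0.7, 29.6]
gripper_width: 0.0003
grip_force: 14.5
```

```bash
python3 g.py
```

```text
t 20.45 tcp drill [0.0516 0.1722 0.0572] y [-0.002  1.     0.003] z [-0.     0.003 -1.   ] F [ 1.264 12.126 29.642] q [ 0.62  0.18 -0.63 -0.   -0.76 -0.45]
scene clamp_grip 0.35 [-0.0259 -0.0023  0.1477]
scene line 0.73 [0.081  0.004  0.0329]
top clamp_grip 0.4 [-0.1117 -0.0309  0.033 ]
top line 0.96 [0.0869 0.0075 0.0315]
wrist line 0.55 [0.0865 0.0073 0.0336]
wrist edge 0.85 [0.0823 0.007  0.0331]
```

>>> move_arm(
  steps="0 0 0.05 0 0 0 0; 0 0 0.15 0 0 0 0; 0 0 0.35 0 0 0 0; 0 0 0.6 0 0 0 0; 0 0 0.85 0 0 0 0; 0 0 1 0 0 0 0; 0 0 1 0 0 0 0; 0 0 1 0 0 0 0",
)

```text
clock: 21.85
tcp_pos: [0.458, 0.0903, 0.2053]
ee_rot: [3.139, 0.001, -1.408]
ft_force: [0.0, 0.3, -0.3]
gripper_width: 0.0004
grip_force: 0.0
```

```bash
python3 g.py; python3 - <<'E'
from h import *
im=env.get_image("wrist");T=np.linalg.inv(im["camera_from_world"]);print(((T[:2,3]-td)@Rd).round(3),T[2,3])
for lo,hi in((-.03,-.02),(-.02,-.005),(.028,.042),(.05,.07),(.07,.09)):
    xs,p=prof(im,np.arange(lo,hi,.001),xs=np.arange(.075,.095,.001),pj=fproj);m=p.mean(0)
    print(lo,"R-B",[int(v) for v in (m[:,0]-m[:,2])],"G",[int(v) for v in m[:,1]])
for n in("clamp_grip","clamp_pivot","bracket","clamp_foot"):
  for r in env.mark_of("wrist",n)[:2]:
    P=(T@np.r_[r["centre"],1])[:3];print(n,round(r["p"],2),np.round(np.r_[(P[:2]-td)@Rd,P[2]],4))
E
```

```text
t 21.85 tcp drill [0.0518 0.1723 0.2053] y [-0.     1.     0.003] z [ 0.001  0.003 -1.   ] F [ 0.247 -0.056 -0.29 ] q [ 0.62  0.01 -0.43 -0.   -1.13 -0.45]
scene clamp_grip 0.49 [0.0506 0.1986 0.0723]
scene line 0.6 [0.0808 0.0041 0.0327]
top clamp_grip 0.54 [0.049  0.1979 0.0672]
top line 0.71 [0.087  0.0064 0.0316]
wrist clamp_grip 0.93 [0.0521 0.1965 0.0653]
wrist line 0.77 [0.0899 0.0061 0.0349]
wrist edge 0.95 [0.083  0.0056 0.0309]
[-0.032  0.172] 0.3826140162584426
-0.03 R-B [148, 148, 149, 148, 148, 148, 148, 149, 149, 140, 117, 77, 36, 15, 13, 12, 13, 14, 13, 13, 13] G [162, 162, 162, 162, 163, 162, 162, 162, 162, 160, 154, 145, 140, 143, 150, 155, 158, 160, 161, 161, 159]
-0.02 R-B [141, 141, 141, 142, 143, 144, 144, 145, 147, 137, 111, 70, 33, 16, 15, 15, 15, 15, 15, 15, 15] G [155, 155, 155, 155, 155, 156, 157, 159, 160, 159, 155, 151, 155, 165, 174, 179, 181, 181, 181, 181, 181]
0.028 R-B [131, 136, 141, 145, 147, 148, 147, 147, 148, 137, 109, 67, 32, 14, 12, 13, 13, 13, 13, 13, 12] G [146, 151, 156, 160, 162, 163, 163, 163, 163, 160, 155, 149, 150, 158, 166, 169, 170, 171, 171, 171, 171]
0.05 R-B [10, 10, 10, 11, 11, 11, 11, 10, 10, 9, 8, 8, 9, 11, 12, 13, 13, 13, 13, 13, 12] G [150, 151, 152, 153, 153, 154, 154, 153, 145, 126, 113, 118, 136, 155, 166, 170, 171, 172, 172, 172, 172]
0.07 R-B [10, 10, 10, 10, 10, 11, 11, 10, 10, 9, 8, 9, 10, 12, 13, 13, 14, 14, 14, 14, 14] G [149, 151, 151, 151, 151, 150, 150, 150, 142, 126, 115, 124, 143, 161, 169, 171, 172, 172, 172, 172, 172]
clamp_grip 0.73 [0.0546 0.1966 0.0668]
clamp_pivot 0.86 [0.0507 0.1219 0.064 ]
bracket 0.77 [0.0348 0.0081 0.0276]
bracket 0.69 [0.0484 0.1201 0.0655]
```

```bash
python3 -c "
from workcell import env
print(env.sign_off())"
```

```text
the job is handed in; nothing more can be done
None
```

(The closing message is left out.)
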